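Put the measuring tools back on their outlines

TASK

Put the four measuring tools on the inspection trolley back on their own foam pads: each one lying flat on the dark outline of its own shape and size, pointing the same way as the outline. Set each down rather than dropping it, and leave the gear block and the oil bottle where they are.

Things in the scene. Friction and masses are not known exactly. Their poses are not given: they have to be found in the camera images.
- bigmic_c (a point): Large outside micrometer, lying flat, grey C frame and steel barrel, about 0.22 kg. The point is the middle of its thimble (the thick round steel grip, 16 mm diameter, 42 mm long, lying along x), half-way up, 8 mm above what it lies on; the tool balances 10 to 20 mm from it towards x. x points from the thimble to the C frame, z up. It spans x -29 to +101 mm; the frame (x 37 to 101) is 13 mm high and bulges to y = +48 mm.
- smallmic_c (a point): Small outside micrometer, lying flat, same make as the large one but with a smaller C frame, about 0.15 kg. The point is the middle of its thimble (the thick round steel grip, 16 mm diameter, 42 mm long, lying along x), half-way up, 8 mm above what it lies on; the tool balances 10 to 20 mm from it towards x. x points from the thimble to the C frame, z up. It spans x -29 to +73 mm; the frame (x 32 to 73) is 13 mm high and bulges to y = +32 mm.
- depthmic_c (a point): Depth micrometer, lying flat, T-shaped: a steel barrel with a cross bar, about 0.19 kg. The point is the middle of its thimble (the thick round steel grip, 16 mm diameter, 42 mm long, lying along x), half-way up, 8 mm above what it lies on; the tool balances 10 to 20 mm from it towards x. x points from the thimble to the cross bar, z up. It spans x -29 to +85 mm; the cross bar (x 47 to 63, y -38 to +38) is 16 mm high.
- dial_c (a point): Dial indicator, lying flat with its round white face up, about 0.12 kg. The point is the middle of its round case (42 mm diameter, 18 mm high, grip it across y), 9 mm above what it lies on. x points from the case along the thin stem, z up. The stem (8 mm, then 5 mm thick) ends at x = +68 mm.
- bigmic_pad_c (a point): Fixed blue foam pad 4 mm thick, 146 mm along x by 76 mm along y, with the dark flat outline of the large micrometer on it (slightly larger than the tool; nothing to push into). The point is the middle of the pad's top face; x runs along the outline from its thimble end to its C-frame end, z up. When the tool lies right in its outline, its own point is at x = -36, y = -20 mm from this point in the pad's axes, 8 mm above the pad's top, its x axis along the pad's x. 
- smallmic_pad_c (a point): Fixed blue foam pad 4 mm thick, 120 mm along x by 60 mm along y, with the dark flat outline of the small micrometer on it (slightly larger than the tool; nothing to push into). The point is the middle of the pad's top face; x runs along the outline from its thimble end to its C-frame end, z up. When the tool lies right in its outline, its own point is at x = -23, y = -12 mm from this point in the pad's axes, 8 mm above the pad's top, its x axis along the pad's x. 
- depthmic_pad_c (a point): Fixed blue foam pad 4 mm thick, 126 mm along x by 92 mm along y, with the dark flat outline of the depth micrometer on it (slightly larger than the tool; nothing to push into). The point is the middle of the pad's top face; x runs along the outline from its thimble end to its cross-bar end, z up. When the tool lies right in its outline, its own point is at x = -26, y = 0 mm from this point in the pad's axes, 8 mm above the pad's top, its x axis along the pad's x. 
- dial_pad_c (a point): Fixed blue foam pad 4 mm thick, 106 mm along x by 60 mm along y, with the dark flat outline of the dial indicator on it (slightly larger than the tool; nothing to push into). The point is the middle of the pad's top face; x runs along the outline from its round case end to its stem end, z up. When the tool lies right in its outline, its own point is at x = -23, y = 0 mm from this point in the pad's axes, 9 mm above the pad's top, its x axis along the pad's x. 
- gearblock_c (a point): Bystander: dark steel block 90 x 90 x 35 mm with a small brass gear fixed on top (57 mm high in all), on the robot's right. The point is the block's centre. Leave it alone.
- oiler_c (a point): Bystander: upright white plastic oil bottle, 48 mm diameter, 120 mm high, on the robot's left. The point is half-way up its axis. Leave it alone.
Things that resemble listed ones, but are neither listed nor needed, are in the scene too. Leave any red look-alike of the part that bears depthmic_c alone.

How it is judged:
By the outcome, as a careful person would: the job done as asked, in the order asked, and still so for the second after the job is handed in, with the robot touching nothing.
It also fails if it takes over 115 s, if anything falls off the work surface, if the arm or the gripper's body presses on something with over 40 N, if the wrist force passes 120 N, or if a joint passes its speed limit or range.

ROBOT

A 7-joint arm with a two-finger parallel gripper is mounted at the origin on the work surface. World frame = base frame: x ahead of the robot, y to its left, z up, the work surface at z = 0. Lengths are in m, angles in degrees, forces in N, time in s.
With the tool pointing down it reaches from about 0.425 to 0.875 m from the base axis. Payload 4.7 kg.
Tool frame: the origin (TCP) lies midway between the tips of the shut fingers; the grasp point (between the pads) lies env.grip_point_offset behind it (env.grip_point_offset is the distance from the TCP to the grasp point, in m); z points along the fingers, y is the line along which they close (so a half turn about z gives the same grasp; the last joint's range is limited). The gripper opens to 87 mm and grips with 3 to 60 N. Pads are 19 mm wide; open, the fingers measure 117 mm over their backs; the gripper's body (75 mm by 190 mm) begins 51 mm behind the grasp point.
Start: joints at [-64.853, 18.392, -4.016, 83.108, 1.295, 78.541, -3.26], TCP at [0.268, 0.592, 0.223] pointing down, gripper open.
Joint ranges: [-163.93, 163.93], [-17.29, 119.83], [-79.2, 71.16], [3.27, 140.29], [-89.18, 269.18], [5.43, 117.66], [-154.24, 154.24]. Speed limits (degrees/s): [147.25, 147.25, 180, 180, 180, 180, 180].

INTERFACE

Orientations are given as [roll, pitch, yaw] about the fixed x, y, z axes, in that order (R = Rz(yaw) Ry(pitch) Rx(roll)).
In Python, from cell import env gives the robot as it stands.
- The arm moves only by the shell command python3 -m creep 'ROWS' [FORCE]. ROWS is a JSON object of lists of equal length, an entry for each row: "translation": the shift along the tool's x, y, z in units of 0.08 m (1.0 is 0.08 m), a list of three; "turn": the turn, a rotation vector about the tool's x, y, z in units of 180 degrees (1.0 is 180 degrees), a list of three; "grip": the opening, from 0 (shut) to 1 (fully open). In form: {"translation": [[x, y, z], ...], "turn": [[ax, ay, az], ...], "grip": [grip, ...]}. A call has 1 to 5 rows; each row shifts and turns the commanded pose from where the row before left it, along the tool's axes as they then stand; what a row does not reach is not made up. A row lasts 1/8 s, in which the tool goes at most 62.5 mm and 10.7 degrees, less where a joint would pass 70% of its speed; a pose out of reach is approached as far as the arm can. A call with a number of a shift or a turn outside -1 to 1 is refused whole. A call with a gripper value outside its range is refused whole. The fingers move at their own pace and stop on an object; FORCE is the grip in N (left out, the last holds). Time passes only in rows, so rows that do not move let the fingers close. It gives the time, the measured TCP pose, the force, the opening and the grip force at its end, in the units of the state.
- env.get_obs(): the state, without advancing time (a new reading comes with each control period).
- env.read_camera(name): name is "scene" or "top"; returns a dict with "frame" (420x560x3 uint8, red, green, blue), "z_map" (420x560 float32, m along the optical axis (not along the pixel's ray), 0 where there is no reading), "K" (3x3 intrinsics, pixels), "rvec" (rotation vector, rad) and "tvec" (3), from world to camera coordinates, as OpenCV has them. Camera axes: x right, y down, z forward; pixel columns grow to the right and rows downward; lengths in m; the calibration is good to about 2 mm. A picture is of the moment at which its call begins.
- env.sign_off(): hands the job in; it is judged then, once.
The state is a dict: "time_s": time; "qpos": joint angles; "joint_velocities": joint speeds; "effort": joint torques, N m; "tool_pos": TCP position; "tool_rot": TCP orientation; "force": force on the tool from outside, world axes, zero at the start; "wrist_torque": the same for the moment, N m; "grip_width": finger opening in m; "grasp_force": force on a finger pad.
Only numpy, scipy, OpenCV 4.12 (cv2) and the standard library are available. Lean on these libraries where they do the work, as an engineer would, in place of code of your own. Each camera call takes 0.05 s, during which the arm holds its last target. There are 200 camera calls.

## Working session

There is one attempt and no reset: what is moved stays moved. The work goes in short steps, Python scripts to look and compute and a shell command to move; the robot and the scene stay as the last step left them, time stands still between calls to the robot, and variables do not carry over. Pictures are saved under pics/ and viewed, at most 14 in all, crops included, and the job is handed in when it is done.

```bash
mkdir -p pics; cat > h.py <<'E'
import numpy as np, cv2
from scipy.spatial.transform import Rotation as R
from cell import env
def cam(n):
    c=env.read_camera(n); c['Rm']=cv2.Rodrigues(np.array(c['rvec'],float))[0]; c['t']=np.array(c['tvec'],float).ravel(); return c
def cloud(c):
    z=c['z_map']; K=np.array(c['K']); v,u=np.mgrid[:z.shape[0],:z.shape[1]]
    p=np.stack([(u-K[0,2])/K[0,0]*z,(v-K[1,2])/K[1,1]*z,z],-1)
    return (p-c['t'])@c['Rm']
def ortho(c,x0,x1,y0,y1,s=0.001,h=0.006):
    # rectified picture at plane z=h : row 0 = x1 (far), col 0 = y1 (left)
    xs=np.arange(x1,x0,-s); ys=np.arange(y1,y0,-s)
    X,Y=np.meshgrid(xs,ys,indexing='ij')
    P=np.stack([X,Y,np.full_like(X,h)],-1)@c['Rm'].T+c['t']
    q=P@np.array(c['K']).T; q=(q[...,:2]/q[...,2:]).astype(np.float32)
    return cv2.remap(c['frame'],q[...,0],q[...,1],cv2.INTER_LINEAR)
def save(n,im): cv2.imwrite('pics/'+n,cv2.cvtColor(im,cv2.COLOR_RGB2BGR))
E
python3 - <<'E'
from h import *
for n in('top','scene'):
    c=cam(n); save(n+'0.png',c['frame']); P=cloud(c); print(n,c['K'],-c['Rm'].T@c['t'])
    m=c['z_map']>0; print(np.percentile(P[m],[1,50,99],axis=0).round(3))
s=env.get_obs(); print(s['tool_pos'],s['tool_rot'],env.grip_point_offset,s['grip_width'],s['time_s'])
E
```

```text
top [[518.56813848   0.         281.28516572]
 [  0.         518.56813848 217.32140433]
 [  0.           0.           1.        ]] [0.42028616 0.00378045 1.44342458]
[[ 3.100e-02 -9.990e-01 -7.610e-01]
 [ 5.820e-01  3.000e-02 -1.000e-03]
 [ 1.583e+00  1.228e+00  6.440e-01]]
scene [[454.17255856   0.         275.44816916]
 [  0.         454.17255856 219.59851785]
 [  0.           0.           1.        ]] [ 1.0770431  -0.58038404  0.98451702]
[[-2.029 -0.653 -0.756]
 [ 0.447  0.178 -0.   ]
 [ 1.325  2.376  0.395]]
[0.26772027 0.5917703  0.2215709 ] [-1.79900882e+02  4.54822957e-03  1.55662621e+02] 0.0187 0.08710988328434746 0.1
```

View pics/top0.png

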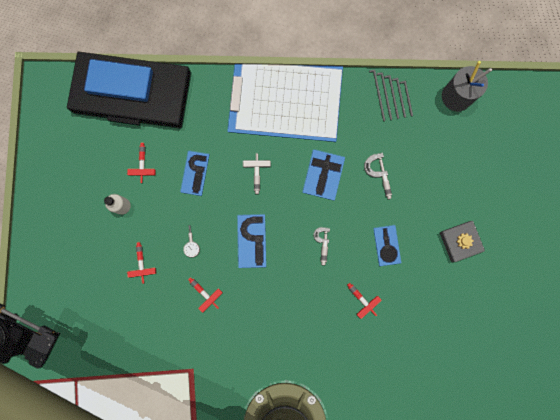

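View pics/scene0.png

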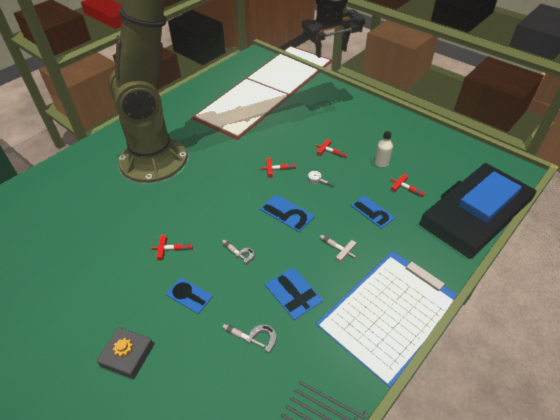

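```bash
cat > m.py <<'E'
from h import *
from scipy.optimize import minimize
S=0.0005
def poly(name):
    # silhouettes in tool frame (mm) painted as list of polygons
    r=lambda a,b,c,d: np.array([[a,c],[b,c],[b,d],[a,d]],float)
    th=[r(-29,-21,-5,5),r(-21,21,-8,8)]
    arc=lambda cx,cy,ro,ri,a0,a1:np.array([[cx+ro*np.cos(t),cy+ro*np.sin(t)] for t in np.linspace(a0,a1,30)]+[[cx+ri*np.cos(t),cy+ri*np.sin(t)] for t in np.linspace(a1,a0,30)])
    if name=='big': return th+[r(21,50,-5,5),arc(69,16,32,22,-np.pi*.2,np.pi*1.2)]
    if name=='small': return th+[r(21,42,-5,5),arc(52.5,11.5,20.5,13,-np.pi*.2,np.pi*1.2)]
    if name=='depth': return th+[r(21,47,-5,5),r(47,63,-38,38),r(63,85,-2.5,2.5)]
    a=np.linspace(0,2*np.pi,40); return [21*np.c_[np.cos(a),np.sin(a)],r(20,45,-4,4),r(45,68,-2.5,2.5)]
def render(name,p,o,shape):
    m=np.zeros(shape,np.uint8);c,s=np.cos(p[2]),np.sin(p[2])
    for q in poly(name):
        w=(q/1000)@np.array([[c,s],[-s,c]])+p[:2]
        px=np.c_[(o[1]-w[:,1])/S,(o[0]-w[:,0])/S]
        cv2.fillPoly(m,[np.round(px*16).astype(np.int32)],255,shift=4)
    return m
def toolmask(im):
    h=cv2.cvtColor(im,cv2.COLOR_RGB2HSV).astype(float); f=im.astype(float)
    return np.clip((f.min(-1)-45)/60,0,1)
def fit(c,name,x,y,yaw,hgt=0.010,w=0.11):
    o=(x+w,y+w); im=ortho(c,x-w,x+w,y-w,y+w,S,hgt)
    t=cv2.GaussianBlur(toolmask(im),(0,0),3)
    cost=lambda p:np.mean((cv2.GaussianBlur(render(name,p,o,t.shape)/255.,(0,0),4)-t)**2)
    best=None
    for d in np.radians(range(-40,41,10)):
        for dx in(-.012,0,.012):
            for dy in(-.012,0,.012):
                p=[x+dx,y+dy,yaw+d];v=cost(p)
                if best is None or v<best[0]:best=(v,p)
    p0=np.array(best[1]); 
    r=minimize(cost,p0,method='Nelder-Mead',options=dict(initial_simplex=[p0]+[p0+e for e in np.diag([.006,.006,.12])],xatol=1e-5,fatol=1e-7))
    m=render(name,r.x,o,t.shape); v=im.copy(); cs,_=cv2.findContours(m,cv2.RETR_LIST,cv2.CHAIN_APPROX_NONE); cv2.drawContours(v,cs,-1,(255,0,255),1)
    return r.x,r.fun,v
def pix(c,u,v,h):
    d=c['Rm'].T@np.linalg.inv(c['K'])@[u,v,1]; o=-c['Rm'].T@c['t']; return (o+d*(h-o[2])/d[2])[:2]
E
python3 - <<'E'
from m import *
c=cam('top')
# guesses: (centre px of thimble), (far px)
T={'big':((388,188),(378,163)),'small':((324,252),(322,234)),'depth':((257,182),(257,162)),'dial':((192,250),(190,230))}
vs=[]
for n,(a,b) in T.items():
    A=pix(c,*a,.01);B=pix(c,*b,.01);p,f,v=fit(c,n,*A,np.arctan2(*(B-A)[::-1]));print(n,p[:2].round(4),np.degrees(p[2]).round(2),round(f,5));vs.append(v[70:370,70:370])
P={'big':(252,241),'small':(195,173),'depth':(324,175),'dial':(388,245)}
for n,a in P.items():
    A=pix(c,*a,.004);w=.11;im=ortho(c,A[0]-w,A[0]+w,A[1]-w,A[1]+w,S,.004);f=im.astype(int)
    m=((f[...,2]>f[...,1]+15)&(f[...,2]>70)).astype(np.uint8);k,l,st,_=cv2.connectedComponentsWithStats(m);i=1+st[1:,4].argmax()
    pts=np.argwhere(l==i)[:,::-1].astype(np.float32);box=cv2.minAreaRect(pts);q=cv2.boxPoints(box);cx,cy=box[0];
    e=q[1]-q[0];e2=q[2]-q[1];e=e if np.hypot(*e)>np.hypot(*e2) else e2;yaw=np.degrees(np.arctan2(-e[0],-e[1]))
    print('pad',n,(A[0]+w-cy*S).round(4),(A[1]+w-cx*S).round(4),yaw.round(2),(np.array(box[1])*S*1000).round(1))
    cv2.polylines(im,[q.astype(int)],True,(255,0,255),1);vs.append(im[70:370,70:370])
save('fit.png',cv2.resize(np.vstack([np.hstack(vs[:4]),np.hstack(vs[4:])]),(800,400)))
E
```

```text
big [ 0.6494 -0.2701] 11.35 0.266
small [ 0.4613 -0.0972] -5.65 0.25835
depth [0.6559 0.0956] 1.8 0.25022
dial [0.4649 0.2707] 8.21 0.24539
pad big 0.4924 0.1051 -177.18 [147.5  77.8]
pad small 0.6798 0.2711 -8.13 [ 62.1 121.5]
pad depth 0.6835 -0.0919 -12.8 [ 94.  127.7]
pad dial 0.4891 -0.2707 -170.6 [107.4  62.4]
```

View pics/fit.png

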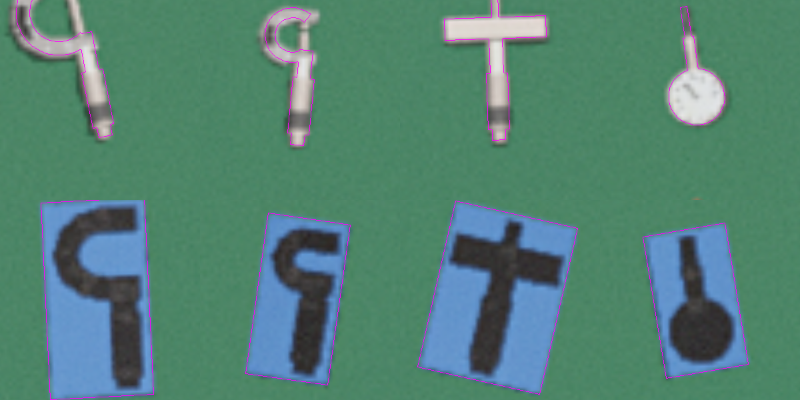

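```bash
sed -i 's/return np.clip((f.min(-1)-45)\/60,0,1)/return np.clip((f[...,0]-100)\/70,0,1)*(f[...,0]-f[...,1]<60)/' m.py
cat > g.py <<'E'
from m import *
PAD={'big':(.4924,.1051,2.82,-.036,-.020),'small':(.6798,.2711,-8.13,-.023,-.012),'depth':(.6835,-.0919,-12.8,-.026,0),'dial':(.4891,-.2707,9.4,-.023,0)}
def goal(n):
    x,y,w,dx,dy=PAD[n];a=np.radians(w);return x+dx*np.cos(a)-dy*np.sin(a),y+dx*np.sin(a)+dy*np.cos(a),w
def go(x,y,z,yaw,lab=''):
    "turn (rotvec units) then translation units in the axes after the turn; yaw modulo 180 nearest"
    s=env.get_obs();Rc=R.from_euler('xyz',s['tool_rot'],degrees=True)
    yw=s['tool_rot'][2];yaw=yw+(yaw-yw+90)%180-90 if lab!='exact' else yaw
    Rt=R.from_euler('xyz',[180,0,yaw],degrees=True)
    t=(Rc.inv()*Rt).as_rotvec()/np.pi; d=Rt.inv().apply(np.array([x,y,z])-s['tool_pos'])/.08
    print(lab,'turn',t.round(4),'shift',d.round(3),'q7',s['qpos'][6].__round__(1),'tcp',np.round(s['tool_pos'],4),'yaw',round(yw,2),'w',round(s['grip_width'],4),'F',np.round(s['force'],1),'gf',np.round(s['grasp_force'],1),'t',round(s['time_s'],2))
E
python3 - <<'E'
from g import *
c=cam('top')
T={'big':(.649,-.270,11),'small':(.461,-.097,-5.6),'depth':(.656,.0956,1.8),'dial':(.465,.2707,8)}
vs=[];best={}
for n,(x,y,w) in T.items():
    p,f,v=fit(c,n,x,y,np.radians(w));best[n]=p;print(n,p[:2].round(4),np.degrees(p[2]).round(2),round(f,5),'goal',np.round(goal(n),4));vs.append(v[20:320,70:370])
save('fit2.png',cv2.resize(np.hstack(vs),(800,200)))
P=cloud(c);print('oiler',P[204,117],'gear',P[241,465])
p=best['dial'];go(*p[:2],.10,np.degrees(p[2]))
E
```

```text
big [ 0.6484 -0.2694] 10.4 0.01062 goal [0.4574 0.0834 2.82  ]
small [ 0.461 -0.097] -5.61 0.00749 goal [ 0.6553  0.2625 -8.13  ]
depth [0.6556 0.0951] 1.91 0.00339 goal [  0.6581  -0.0861 -12.8   ]
dial [0.4648 0.271 ] 6.69 0.00169 goal [ 0.4664 -0.2745  9.4   ]
oiler [0.5766984  0.45802627 0.08533159] gear [ 0.5025529  -0.46736935  0.05935168]
 turn [-4.000e-04 -1.000e-04 -1.724e-01] shift [-1.978 -4.27   1.523] q7 -3.3 tcp [0.2678 0.5919 0.2219] yaw 155.66 w 0.0868 F [ 0.1 -0.1  0.3] gf 0.0 t 0.2
```

View pics/fit2.png

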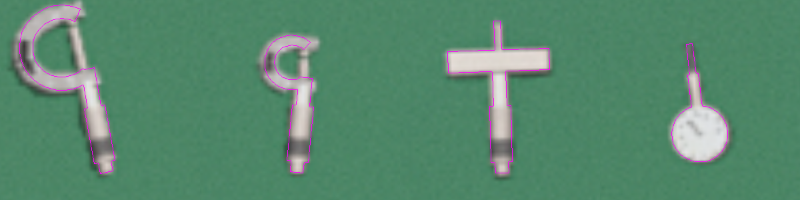

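```bash
python3 -m creep '{"translation":[[0,0,0],[0,0,0],[0,0,0],[0,0,0],[0,0,0]],"turn":[[0,0,-0.0431],[0,0,-0.0431],[0,0,-0.0431],[0,0,-0.0431],[0,0,0]],"grip":[1,1,1,1,1]}' 20
python3 -m creep '{"translation":[[-0.2,-0.43,0],[-0.2,-0.43,0],[-0.2,-0.43,0],[-0.2,-0.43,0],[-0.2,-0.43,0]],"turn":[[0,0,0],[0,0,0],[0,0,0],[0,0,0],[0,0,0]],"grip":[1,1,1,1,1]}'
python3 -m creep '{"translation":[[-0.2,-0.43,0.2],[-0.2,-0.43,0.3],[-0.2,-0.43,0.4],[-0.2,-0.43,0.3],[-0.2,-0.43,0.3]],"turn":[[0,0,0],[0,0,0],[0,0,0],[0,0,0],[0,0,0]],"grip":[1,1,1,1,1]}'
python3 -c "
from g import *
go(.4648,.271,.005,6.69)"
```

```text
time_s: 0.82
tool_pos: [0.2679, 0.5921, 0.2223]
tool_rot: [-180.0, -0.0, -173.4]
force: [0.8, -0.1, -0.0]
grip_width: 0.0871
grasp_force: 0.0
time_s: 1.45
tool_pos: [0.368, 0.4296, 0.2226]
tool_rot: [180.0, 0.0, -173.5]
force: [-0.2, -0.7, 1.1]
grip_width: 0.0866
grasp_force: 0.0
time_s: 2.08
tool_pos: [0.4674, 0.2682, 0.1019]
tool_rot: [180.0, 0.0, -173.5]
force: [0.5, 0.7, 0.3]
grip_width: 0.0868
grasp_force: 0.0
 turn [ 0.0001  0.0001 -0.0009] shift [0.028 0.039 1.211] q7 64.8 tcp [0.4674 0.2682 0.1019] yaw -173.47 w 0.0868 F [0.5 0.7 0.3] gf 0.0 t 2.08
```

```bash
python3 -m creep '{"translation":[[0.028,0.039,0.3],[0,0,0.3],[0,0,0.3],[0,0,0.2],[0,0,0.11]],"turn":[[0,0,0],[0,0,0],[0,0,0],[0,0,0],[0,0,0]],"grip":[1,1,1,1,1]}' 20
python3 -m creep '{"translation":[[0,0,0],[0,0,0],[0,0,0],[0,0,0],[0,0,0]],"turn":[[0,0,0],[0,0,0],[0,0,0],[0,0,0],[0,0,0]],"grip":[0.35,0.35,0.35,0.35,0.35]}' 20
python3 -m creep '{"translation":[[0,0,0],[0,0,0],[0,0,0],[0,0,0],[0,0,0]],"turn":[[0,0,0],[0,0,0],[0,0,0],[0,0,0],[0,0,0]],"grip":[0.3,0.3,0.3,0.3,0.3]}' 20
python3 -m creep '{"translation":[[0,0,-0.1],[0,0,-0.3],[0,0,-0.4],[0,0,-0.4],[0,0,0]],"turn":[[0,0,0],[0,0,0],[0,0,0],[0,0,0],[0,0,0]],"grip":[0.3,0.3,0.3,0.3,0.3]}'
python3 - <<'E'
from g import *
x,y,w=goal('dial');go(x,y,.1,w)
c=cam('top');p,f,v=fit(c,'dial',.465,.271,np.radians(6.7),.108-.0187+.022,.1);print(p,np.degrees(p[2]),f)
E
```

```text
time_s: 2.7
tool_pos: [0.4641, 0.2719, 0.005]
tool_rot: [-180.0, -0.0, -173.4]
force: [-0.4, -0.5, -0.1]
grip_width: 0.0869
grasp_force: 0.0
time_s: 3.32
tool_pos: [0.4645, 0.272, 0.006]
tool_rot: [-180.0, 0.0, -173.3]
force: [-0.3, -0.9, 0.9]
grip_width: 0.0448
grasp_force: 0.4
time_s: 3.95
tool_pos: [0.4645, 0.2719, 0.0059]
tool_rot: [-180.0, 0.0, -173.3]
force: [-0.8, -2.0, 3.4]
grip_width: 0.0412
grasp_force: 20.0
time_s: 4.58
tool_pos: [0.466, 0.2737, 0.1045]
tool_rot: [179.8, 0.3, -173.3]
force: [-0.3, 0.1, -0.9]
grip_width: 0.0416
grasp_force: 20.0
 turn [ 0.001   0.0017 -0.0149] shift [ 1.114 -6.761  0.056] q7 64.3 tcp [0.466  0.2737 0.1045] yaw -173.28 w 0.0416 F [-0.3  0.1 -0.9] gf 20.0 t 4.58
[ 0.44732418  0.24458257 -0.14119846] -8.090075900623441 0.047964020128697445
```

```bash
python3 -m creep '{"translation":[[0.074,-0.25,0],[0.074,-0.45,0],[0.074,-0.45,0],[0.074,-0.45,0],[0.074,-0.45,0]],"turn":[[0,0,-0.015],[0,0,0],[0,0,0],[0,0,0],[0,0,0]],"grip":[0.3,0.3,0.3,0.3,0.3]}'
python3 -m creep '{"translation":[[0.074,-0.45,0],[0.074,-0.45,0],[0.074,-0.45,0],[0.074,-0.45,0],[0.074,-0.45,0]],"turn":[[0,0,0],[0,0,0],[0,0,0],[0,0,0],[0,0,0]],"grip":[0.3,0.3,0.3,0.3,0.3]}'
python3 -m creep '{"translation":[[0.074,-0.45,0],[0.074,-0.45,0],[0.074,-0.45,0],[0.074,-0.45,0],[0.074,-0.45,0]],"turn":[[0,0,0],[0,0,0],[0,0,0],[0,0,0],[0,0,0]],"grip":[0.3,0.3,0.3,0.3,0.3]}'
python3 -m creep '{"translation":[[0,-0.2,0],[0,0,0]],"turn":[[0,0,0],[0,0,0]],"grip":[0.3,0.3]}'
python3 - <<'E'
from g import *
x,y,w=goal('dial');go(x,y,.0105,w)
E
```

```text
time_s: 5.25
tool_pos: [0.4596, 0.1043, 0.1001]
tool_rot: [-180.0, -0.2, -170.6]
force: [0.6, 0.6, -0.3]
grip_width: 0.0414
grasp_force: 20.0
time_s: 5.88
tool_pos: [0.4598, -0.0777, 0.1002]
tool_rot: [180.0, -0.1, -170.6]
force: [0.1, 0.1, -0.5]
grip_width: 0.0412
grasp_force: 20.0
time_s: 6.5
tool_pos: [0.4603, -0.2597, 0.1001]
tool_rot: [179.9, -0.1, -170.6]
force: [0.8, 0.4, -0.0]
grip_width: 0.0413
grasp_force: 20.0
time_s: 6.75
tool_pos: [0.4634, -0.2751, 0.1008]
tool_rot: [180.0, -0.1, -170.7]
force: [-0.5, 0.4, -0.8]
grip_width: 0.0413
grasp_force: 20.0
 turn [ 0.0002 -0.0005 -0.0005] shift [-3.800e-02  1.000e-03  1.128e+00] q7 133.2 tcp [ 0.4634 -0.2751  0.1008] yaw -170.69 w 0.0413 F [-0.5  0.4 -0.8] gf 20.0 t 6.75
```

```bash
python3 -m creep '{"translation":[[-0.036,0,0.3],[0,0,0.4],[0,0,0.3],[0,0,0.1],[0,0,0.03]],"turn":[[0,0,0],[0,0,0],[0,0,0],[0,0,0],[0,0,0]],"grip":[0.3,0.3,0.3,0.3,0.3]}'
python3 -m creep '{"translation":[[0,0,0],[0,0,0],[0,0,0],[0,0,0],[0,0,0]],"turn":[[0,0,0],[0,0,0],[0,0,0],[0,0,0],[0,0,0]],"grip":[0.3,0.3,0.55,0.7,0.8]}'
python3 -m creep '{"translation":[[0,0,0],[0,0,0],[0,0,-0.3],[0,0,-0.6],[0,0,-0.4]],"turn":[[0,0,0],[0,0,0],[0,0,0],[0,0,0],[0,0,0]],"grip":[0.8,0.8,0.8,0.8,0.8]}'
python3 - <<'E'
from g import *
go(.6484+.01*np.cos(np.radians(10.4)),-.2694+.01*np.sin(np.radians(10.4)),.1,10.4)
E
```

```text
time_s: 7.38
tool_pos: [0.467, -0.2734, 0.0112]
tool_rot: [180.0, -0.0, -170.5]
force: [-0.2, 0.3, -0.9]
grip_width: 0.0411
grasp_force: 20.0
time_s: 8.0
tool_pos: [0.4669, -0.2747, 0.0115]
tool_rot: [-180.0, 0.0, -170.6]
force: [-0.3, -0.1, 0.0]
grip_width: 0.0602
grasp_force: 0.0
time_s: 8.62
tool_pos: [0.4672, -0.275, 0.1173]
tool_rot: [-179.9, 0.1, -170.6]
force: [0.3, -0.3, -0.4]
grip_width: 0.0696
grasp_force: 0.0
 turn [-0.0003  0.0005 -0.0057] shift [-2.365 -0.34   0.216] q7 132.7 tcp [ 0.4672 -0.275   0.1173] yaw -170.62 w 0.0696 F [ 0.3 -0.3 -0.4] gf 0.0 t 8.62
```

```bash
python3 -m creep '{"translation":[[-0.47,-0.07,0],[-0.47,-0.07,0],[-0.47,-0.07,0],[-0.47,-0.07,0.1],[-0.47,-0.06,0.1]],"turn":[[0,0,-0.0055],[0,0,0],[0,0,0],[0,0,0],[0,0,0]],"grip":[0.8,0.8,0.8,0.8,0.8]}'
python3 -m creep '{"translation":[[0,0,0]],"turn":[[0,0,0]],"grip":[0.8]}'
python3 - <<'E'
from g import *
go(.6484+.01*np.cos(np.radians(10.4)),-.2694+.01*np.sin(np.radians(10.4)),.0035,10.4)
c=cam('top')
p,f,v=fit(c,'dial',.466,-.2745,np.radians(9.4),.014);print('dial',p[:2],np.degrees(p[2]),f,goal('dial'))
save('dial.png',v[:,:])
E
```

```text
time_s: 9.25
tool_pos: [0.6578, -0.2679, 0.099]
tool_rot: [180.0, 0.0, -169.6]
force: [0.5, 0.3, 0.3]
grip_width: 0.0695
grasp_force: 0.0
time_s: 9.38
tool_pos: [0.6585, -0.2658, 0.0971]
tool_rot: [179.9, -0.1, -169.4]
force: [-0.5, 1.5, -0.4]
grip_width: 0.0695
grasp_force: 0.0
 turn [ 0.0004 -0.0005  0.0011] shift [ 0.008 -0.021  1.17 ] q7 131.2 tcp [ 0.6585 -0.2658  0.0971] yaw -169.41 w 0.0695 F [-0.5  1.5 -0.4] gf 0.0 t 9.38
dial [ 0.47839811 -0.24995707] -16.450335127286582 0.03399309350845461 (np.float64(0.4664088402830397), np.float64(-0.2744564971315573), 9.4)
```

View pics/dial.png

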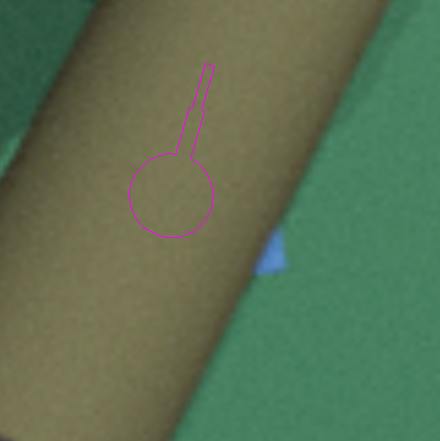

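```bash
python3 -m creep '{"translation":[[0,0,0.3],[0,0,0.4],[0,0,0.3],[0,0,0.12],[0,0,0.05]],"turn":[[0,0,0],[0,0,0],[0,0,0],[0,0,0],[0,0,0]],"grip":[0.7,0.6,0.5,0.5,0.5]}' 30
python3 -m creep '{"translation":[[0,0,0],[0,0,0],[0,0,0],[0,0,0],[0,0,0]],"turn":[[0,0,0],[0,0,0],[0,0,0],[0,0,0],[0,0,0]],"grip":[0.5,0.3,0.1,0,0]}' 30
python3 -m creep '{"translation":[[0,0,0],[0,0,0],[0,0,0],[0,0,0],[0,0,0]],"turn":[[0,0,0],[0,0,0],[0,0,0],[0,0,0],[0,0,0]],"grip":[0,0,0,0,0]}'
python3 -m creep '{"translation":[[0,0,-0.1],[0,0,-0.3],[0,0,-0.4],[0,0,-0.4],[0,0,0]],"turn":[[0,0,0],[0,0,0],[0,0,0],[0,0,0],[0,0,0]],"grip":[0,0,0,0,0]}'
python3 - <<'E'
from g import *
x,y,w=goal('big');a=np.radians(w);go(x+.01*np.cos(a),y+.01*np.sin(a),.1,w)
E
```

```text
time_s: 10.05
tool_pos: [0.6561, -0.2686, 0.0061]
tool_rot: [-180.0, 0.0, -169.7]
force: [-0.1, -0.9, -0.3]
grip_width: 0.0439
grasp_force: 0.0
time_s: 10.68
tool_pos: [0.6567, -0.2682, 0.006]
tool_rot: [-180.0, 0.0, -169.6]
force: [0.7, -0.2, 0.3]
grip_width: 0.015
grasp_force: 29.8
time_s: 11.3
tool_pos: [0.6567, -0.2682, 0.006]
tool_rot: [-180.0, 0.0, -169.6]
force: [0.2, -0.0, 2.8]
grip_width: 0.0147
grasp_force: 29.8
time_s: 11.92
tool_pos: [0.6582, -0.2689, 0.1045]
tool_rot: [-179.9, 0.3, -169.6]
force: [-0.1, -0.0, -2.9]
grip_width: 0.0153
grasp_force: 29.7
 turn [-0.0007  0.0015  0.042 ] shift [2.165 4.521 0.056] q7 131.1 tcp [ 0.6582 -0.2689  0.1045] yaw -169.61 w 0.0153 F [-0.1 -0.  -2.9] gf 29.7 t 11.93
```

```bash
python3 -m creep '{"translation":[[0,0,0],[0.15,0.3,0],[0.218,0.452,0],[0.218,0.452,0],[0.218,0.452,0]],"turn":[[0,0,0.042],[0,0,0],[0,0,0],[0,0,0],[0,0,0]],"grip":[0,0,0,0,0]}'
python3 -m creep '{"translation":[[0.218,0.452,0],[0.218,0.452,0],[0.218,0.452,0],[0.218,0.452,0],[0.218,0.452,0]],"turn":[[0,0,0],[0,0,0],[0,0,0],[0,0,0],[0,0,0]],"grip":[0,0,0,0,0]}'
python3 -m creep '{"translation":[[0.218,0.452,0],[0.068,0.152,0],[0,0,0],[0,0,0]],"turn":[[0,0,0],[0,0,0],[0,0,0],[0,0,0]],"grip":[0,0,0,0]}'
python3 - <<'E'
from g import *
x,y,w=goal('big');a=np.radians(w);go(x+.0085*np.cos(a),y+.0085*np.sin(a),.010,w)
c=cam('top');save('top1.png',c['frame'])
p,f,v=fit(c,'dial',.466,-.2745,np.radians(9.4),.014);print('dial',p[:2],np.degrees(p[2]),f,goal('dial'))
E
```

```text
time_s: 12.55
tool_pos: [0.5837, -0.1372, 0.0994]
tool_rot: [180.0, -0.2, -177.2]
force: [1.1, -0.2, -3.2]
grip_width: 0.0153
grasp_force: 29.7
time_s: 13.18
tool_pos: [0.4876, 0.0385, 0.1]
tool_rot: [-180.0, -0.2, -177.2]
force: [0.3, 0.4, -2.6]
grip_width: 0.0149
grasp_force: 29.7
time_s: 13.68
tool_pos: [0.465, 0.083, 0.1014]
tool_rot: [-179.9, -0.0, -177.3]
force: [0.3, -0.4, -2.9]
grip_width: 0.0152
grasp_force: 29.7
 turn [-0.0003 -0.     -0.0006] shift [-0.012  0.009  1.142] q7 80.3 tcp [0.465  0.083  0.1014] yaw -177.28 w 0.0152 F [ 0.3 -0.4 -2.9] gf 29.7 t 13.68
dial [ 0.46747986 -0.275072  ] 13.27583308355634 0.0014443089070756748 (np.float64(0.4664088402830397), np.float64(-0.2744564971315573), 9.4)
```

View pics/top1.png

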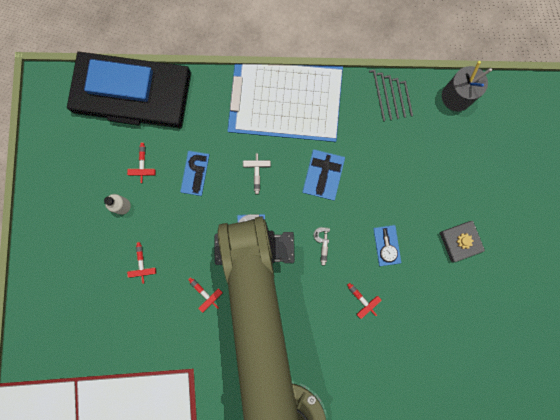

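```bash
python3 -m creep '{"translation":[[-0.01,0.01,0.3],[0,0,0.4],[0,0,0.3],[0,0,0.08],[0,0,0.05]],"turn":[[0,0,0],[0,0,0],[0,0,0],[0,0,0],[0,0,0]],"grip":[0,0,0,0,0]}'
python3 -m creep '{"translation":[[0,0,0],[0,0,0.01],[0,0,0]],"turn":[[0,0,0],[0,0,0],[0,0,0]],"grip":[0,0,0]}'
python3 - <<'E'
from g import *
x,y,w=goal('big');a=np.radians(w);go(x+.0085*np.cos(a),y+.0085*np.sin(a),.010,w)
E
```

```text
time_s: 14.35
tool_pos: [0.4661, 0.0847, 0.0116]
tool_rot: [-180.0, 0.0, -177.2]
force: [-0.1, -0.3, -2.3]
grip_width: 0.0155
grasp_force: 29.7
time_s: 14.72
tool_pos: [0.4657, 0.0855, 0.0111]
tool_rot: [180.0, 0.1, -177.2]
force: [0.4, -0.1, -2.7]
grip_width: 0.0153
grasp_force: 29.7
 turn [0.0002 0.0003 0.    ] shift [-0.001 -0.021  0.013] q7 83.7 tcp [0.4657 0.0855 0.0111] yaw -177.17 w 0.0153 F [ 0.4 -0.1 -2.7] gf 29.7 t 14.72
```

```bash
python3 -m creep '{"translation":[[0,-0.015,0.008],[0,0,0.006],[0,0,0]],"turn":[[0,0,0],[0,0,0],[0,0,0]],"grip":[0,0,0]}'
python3 -m creep '{"translation":[[0,0,0.008],[0,0,0]],"turn":[[0,0,0],[0,0,0]],"grip":[0,0]}'
python3 -m creep '{"translation":[[0,0,0.008],[0,0,0]],"turn":[[0,0,0],[0,0,0]],"grip":[0,0]}'
```

```text
time_s: 15.1
tool_pos: [0.4656, 0.084, 0.0099]
tool_rot: [180.0, 0.0, -177.2]
force: [-1.8, -0.9, 3.3]
grip_width: 0.0149
grasp_force: 29.7
time_s: 15.35
tool_pos: [0.4656, 0.0841, 0.0098]
tool_rot: [180.0, -0.0, -177.2]
force: [-3.8, -1.1, 10.1]
grip_width: 0.0152
grasp_force: 29.7
time_s: 15.6
tool_pos: [0.4656, 0.084, 0.0097]
tool_rot: [180.0, -0.0, -177.2]
force: [-7.0, -2.1, 15.3]
grip_width: 0.0147
grasp_force: 29.8
```

```bash
python3 -m creep '{"translation":[[0,0,-0.018],[0,0,0],[0,0,0],[0,0,0],[0,0,0]],"turn":[[0,0,0],[0,0,0],[0,0,0],[0,0,0],[0,0,0]],"grip":[0,0,0.2,0.35,0.5]}'
python3 -m creep '{"translation":[[0,0,0],[0,0,0],[0,0,-0.3],[0,0,-0.5],[0,0,-0.4]],"turn":[[0,0,0],[0,0,0],[0,0,0],[0,0,0],[0,0,0]],"grip":[0.5,0.5,0.5,0.5,0.5]}'
python3 - <<'E'
from g import *
a=np.radians(-5.61);go(.461+.01*np.cos(a),-.097+.01*np.sin(a),.1,-5.61)
E
```

```text
time_s: 16.23
tool_pos: [0.4654, 0.0842, 0.0095]
tool_rot: [180.0, 0.0, -177.2]
force: [0.6, 0.4, -0.3]
grip_width: 0.0299
grasp_force: 0.0
time_s: 16.85
tool_pos: [0.4656, 0.0841, 0.107]
tool_rot: [180.0, 0.0, -177.2]
force: [0.1, -0.1, 0.1]
grip_width: 0.0435
grasp_force: 0.0
 turn [0.0001 0.0003 0.0468] shift [-0.289 -2.259  0.087] q7 80.2 tcp [0.4656 0.0841 0.107 ] yaw -177.18 w 0.0435 F [ 0.1 -0.1  0.1] gf 0.0 t 16.85
```

```bash
python3 -m creep '{"translation":[[0,0,0],[-0.058,-0.452,0],[-0.058,-0.452,0],[-0.058,-0.452,0],[-0.058,-0.452,0]],"turn":[[0,0,0.0468],[0,0,0],[0,0,0],[0,0,0],[0,0,0]],"grip":[0.5,0.5,0.5,0.5,0.5]}'
python3 -m creep '{"translation":[[-0.058,-0.35,0],[0,-0.1,0],[0,0,0]],"turn":[[0,0,0],[0,0,0],[0,0,0]],"grip":[0.5,0.5,0.5]}'
python3 - <<'E'
from g import *
a=np.radians(-5.61);go(.461+.01*np.cos(a),-.097+.01*np.sin(a),.0045,-5.61)
c=cam('top')
vs=[]
for n,h in(('big',.013),('dial',.014)):
    x,y,w=goal(n);p,f,v=fit(c,n,x,y,np.radians(w),h);print(n,p[:2].round(4),np.degrees(p[2]).round(2),f,np.round(goal(n),4))
    vs+=[cv2.resize(v[20:320,70:370],(400,400)),cv2.resize(ortho(c,x-.11,x+.11,y-.11,y+.11,S,.008)[20:320,70:370],(400,400))]
save('chk.png',cv2.resize(np.vstack([np.hstack(vs[:2]),np.hstack(vs[2:])]),(600,600)))
E
```

```text
time_s: 17.48
tool_pos: [0.4697, -0.0628, 0.1057]
tool_rot: [180.0, 0.0, 174.4]
force: [1.5, 0.1, -0.2]
grip_width: 0.0434
grasp_force: 0.0
time_s: 17.85
tool_pos: [0.4707, -0.0975, 0.1055]
tool_rot: [180.0, -0.0, 174.4]
force: [-0.1, 0.8, -0.8]
grip_width: 0.0436
grasp_force: 0.0
 turn [ 0.0002 -0.0001 -0.0001] shift [-0.004 -0.005  1.262] q7 94.9 tcp [ 0.4707 -0.0975  0.1055] yaw 174.37 w 0.0436 F [-0.1  0.8 -0.8] gf 0.0 t 17.85
big [0.4571 0.0842] 2.41 0.010886337569231514 [0.4574 0.0834 2.82  ]
dial [ 0.4674 -0.2749] 12.1 0.011604791539114593 [ 0.4664 -0.2745  9.4   ]
```

View pics/chk.png

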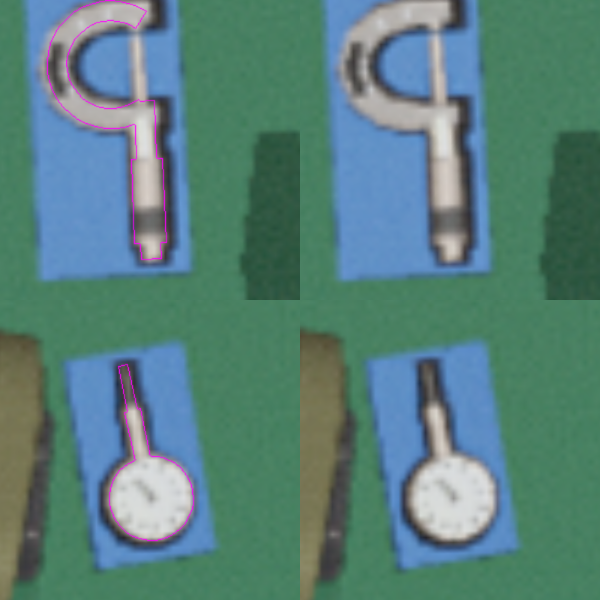

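```bash
python3 -m creep '{"translation":[[0,0,0.3],[0,0,0.4],[0,0,0.3],[0,0,0.18],[0,0,0.07]],"turn":[[0,0,0],[0,0,0],[0,0,0],[0,0,0],[0,0,0]],"grip":[0.5,0.5,0.5,0.5,0.5]}' 30
python3 -m creep '{"translation":[[0,0,0],[0,0,0],[0,0,0],[0,0,0],[0,0,0]],"turn":[[0,0,0],[0,0,0],[0,0,0],[0,0,0],[0,0,0]],"grip":[0.4,0.25,0.1,0,0]}' 30
python3 -m creep '{"translation":[[0,0,0],[0,0,0],[0,0,0]],"turn":[[0,0,0],[0,0,0],[0,0,0]],"grip":[0,0,0]}'
python3 -m creep '{"translation":[[0,0,-0.1],[0,0,-0.3],[0,0,-0.4],[0,0,-0.4],[0,0,0]],"turn":[[0,0,0],[0,0,0],[0,0,0],[0,0,0],[0,0,0]],"grip":[0,0,0,0,0]}'
python3 - <<'E'
from g import *
x,y,w=goal('small');a=np.radians(w);go(x+.01*np.cos(a),y+.01*np.sin(a),.1,w)
E
```

```text
time_s: 18.52
tool_pos: [0.4706, -0.097, 0.005]
tool_rot: [180.0, -0.1, 174.5]
force: [-0.7, -0.4, 0.6]
grip_width: 0.0436
grasp_force: 0.0
time_s: 19.15
tool_pos: [0.4713, -0.098, 0.0061]
tool_rot: [180.0, 0.0, 174.4]
force: [-0.7, 0.7, 3.9]
grip_width: 0.0149
grasp_force: 29.9
time_s: 19.52
tool_pos: [0.4713, -0.098, 0.006]
tool_rot: [180.0, 0.0, 174.4]
force: [-0.9, 0.6, 6.0]
grip_width: 0.0152
grasp_force: 29.9
time_s: 20.15
tool_pos: [0.4726, -0.0981, 0.1037]
tool_rot: [179.9, 0.3, 174.4]
force: [0.1, -0.6, -2.5]
grip_width: 0.0148
grasp_force: 29.9
 turn [0.0004 0.0015 0.0141] shift [-1.749  4.784  0.047] q7 95.2 tcp [ 0.4726 -0.0981  0.1037] yaw 174.4 w 0.0148 F [ 0.1 -0.6 -2.5] gf 29.9 t 20.15
```

```bash
python3 -m creep '{"translation":[[-0.08,0.22,0],[-0.159,0.435,0],[-0.159,0.435,0],[-0.159,0.435,0],[-0.159,0.435,0]],"turn":[[0,0,0.0141],[0,0,0],[0,0,0],[0,0,0],[0,0,0]],"grip":[0,0,0,0,0]}'
python3 -m creep '{"translation":[[-0.159,0.435,0],[-0.159,0.435,0],[-0.159,0.435,0],[-0.159,0.435,0],[-0.159,0.435,0]],"turn":[[0,0,0],[0,0,0],[0,0,0],[0,0,0],[0,0,0]],"grip":[0,0,0,0,0]}'
python3 -m creep '{"translation":[[-0.159,0.435,0],[-0.08,0.22,0],[0,0,0],[0,0,0]],"turn":[[0,0,0],[0,0,0],[0,0,0],[0,0,0]],"grip":[0,0,0,0]}'
python3 - <<'E'
from g import *
x,y,w=goal('small');a=np.radians(w);go(x+.0102*np.cos(a),y+.0102*np.sin(a),.0115,w)
E
```

```text
time_s: 20.78
tool_pos: [0.5483, 0.0505, 0.0998]
tool_rot: [-179.9, -0.1, 171.9]
force: [-0.2, -0.7, -1.6]
grip_width: 0.0152
grasp_force: 29.9
time_s: 21.4
tool_pos: [0.6359, 0.2135, 0.0993]
tool_rot: [-179.9, -0.2, 171.9]
force: [-0.5, -0.2, -0.3]
grip_width: 0.0148
grasp_force: 29.9
time_s: 21.9
tool_pos: [0.6622, 0.2601, 0.1002]
tool_rot: [-179.9, -0.1, 171.8]
force: [-0.4, -1.1, -1.4]
grip_width: 0.0152
grasp_force: 29.9
 turn [-0.0007 -0.0006 -0.0004] shift [-0.039  0.017  1.109] q7 66.3 tcp [0.6622 0.2601 0.1002] yaw 171.8 w 0.0152 F [-0.4 -1.1 -1.4] gf 29.9 t 21.9
```

```bash
python3 -m creep '{"translation":[[-0.03,0.012,0.3],[0,0,0.4],[0,0,0.3],[0,0,0.1],[0,0,0]],"turn":[[0,0,0],[0,0,0],[0,0,0],[0,0,0],[0,0,0]],"grip":[0,0,0,0,0]}'
python3 -m creep '{"translation":[[0,0,0.008],[0,0,0]],"turn":[[0,0,0],[0,0,0]],"grip":[0,0]}'
python3 - <<'E'
from g import *
x,y,w=goal('small');a=np.radians(w);go(x+.0102*np.cos(a),y+.0102*np.sin(a),.01,w)
E
```

```text
time_s: 22.52
tool_pos: [0.6653, 0.2618, 0.013]
tool_rot: [-180.0, -0.0, 171.8]
force: [0.8, -0.6, -0.9]
grip_width: 0.0151
grasp_force: 29.9
time_s: 22.78
tool_pos: [0.6661, 0.2629, 0.014]
tool_rot: [179.9, 0.1, 171.9]
force: [0.1, -1.1, -1.5]
grip_width: 0.0149
grasp_force: 29.9
 turn [ 0.0003  0.0005 -0.    ] shift [ 0.005 -0.024  0.05 ] q7 67.6 tcp [0.6661 0.2629 0.014 ] yaw 171.86 w 0.0149 F [ 0.1 -1.1 -1.5] gf 29.9 t 22.77
```

```bash
python3 -m creep '{"translation":[[0,-0.015,0.02],[0,0,0]],"turn":[[0,0,0],[0,0,0]],"grip":[0,0]}'
python3 -m creep '{"translation":[[0,0,0.012],[0,0,0]],"turn":[[0,0,0],[0,0,0]],"grip":[0,0]}'
python3 -m creep '{"translation":[[0,0,0.008],[0,0,0]],"turn":[[0,0,0],[0,0,0]],"grip":[0,0]}'
python3 -m creep '{"translation":[[0,0,0.008],[0,0,0]],"turn":[[0,0,0],[0,0,0]],"grip":[0,0]}'
python3 - <<'E'
from g import *
x,y,w=goal('small');a=np.radians(w);go(x+.0102*np.cos(a),y+.0102*np.sin(a),.01,w)
E
```

```text
time_s: 23.02
tool_pos: [0.6653, 0.2612, 0.0114]
tool_rot: [180.0, 0.0, 171.9]
force: [0.1, -0.0, -1.4]
grip_width: 0.0151
grasp_force: 29.9
time_s: 23.28
tool_pos: [0.6652, 0.2614, 0.0103]
tool_rot: [-180.0, -0.0, 171.9]
force: [-0.3, 0.1, -2.2]
grip_width: 0.0153
grasp_force: 29.9
time_s: 23.52
tool_pos: [0.6653, 0.2614, 0.0102]
tool_rot: [180.0, -0.0, 171.9]
force: [-1.1, -0.5, 2.1]
grip_width: 0.0154
grasp_force: 29.9
time_s: 23.78
tool_pos: [0.6653, 0.2615, 0.0102]
tool_rot: [180.0, -0.0, 171.9]
force: [-3.5, -0.5, 5.7]
grip_width: 0.0152
grasp_force: 29.9
 turn [ 0.0001 -0.     -0.    ] shift [-0.002 -0.005  0.002] q7 67.7 tcp [0.6653 0.2615 0.0102] yaw 171.87 w 0.0152 F [-3.5 -0.5  5.7] gf 29.9 t 23.77
```

Contact made at the right height. Release and go to the depth micrometer.

```bash
python3 -m creep '{"translation":[[0,0,-0.008],[0,0,0],[0,0,0],[0,0,0],[0,0,0]],"turn":[[0,0,0],[0,0,0],[0,0,0],[0,0,0],[0,0,0]],"grip":[0,0,0.2,0.35,0.5]}'
python3 -m creep '{"translation":[[0,0,0],[0,0,0],[0,0,-0.3],[0,0,-0.5],[0,0,-0.4]],"turn":[[0,0,0],[0,0,0],[0,0,0],[0,0,0],[0,0,0]],"grip":[0.5,0.5,0.5,0.5,0.5]}'
python3 - <<'E'
from g import *
a=np.radians(1.91);go(.6556+.01*np.cos(a),.0951+.01*np.sin(a),.1,1.91)
E
```

```text
time_s: 24.4
tool_pos: [0.6653, 0.2614, 0.0094]
tool_rot: [-180.0, 0.0, 171.9]
force: [-0.3, -0.1, -0.1]
grip_width: 0.0301
grasp_force: 0.0
time_s: 25.02
tool_pos: [0.6657, 0.2614, 0.1074]
tool_rot: [180.0, 0.1, 171.9]
force: [0.6, 0.1, -0.4]
grip_width: 0.0432
grasp_force: 0.0
 turn [ 0.0001  0.0003 -0.0559] shift [ 0.07  -2.073  0.092] q7 66.4 tcp [0.6657 0.2614 0.1074] yaw 171.86 w 0.0432 F [ 0.6  0.1 -0.4] gf 0.0 t 25.02
```

```bash
python3 -m creep '{"translation":[[0,0,0],[0,0,0],[0.014,-0.415,0],[0.014,-0.415,0],[0.014,-0.415,0]],"turn":[[0,0,-0.028],[0,0,-0.028],[0,0,0],[0,0,0],[0,0,0]],"grip":[0.5,0.5,0.5,0.5,0.5]}'
python3 -m creep '{"translation":[[0.014,-0.415,0],[0.014,-0.32,0],[0,-0.093,0],[0,0,0]],"turn":[[0,0,0],[0,0,0],[0,0,0],[0,0,0]],"grip":[0.5,0.5,0.5,0.5]}'
python3 - <<'E'
from g import *
a=np.radians(1.91);go(.6556+.01*np.cos(a),.0951+.01*np.sin(a),.0045,1.91)
c=cam('top')
x,y,w=goal('small');p,f,v=fit(c,'small',x,y,np.radians(w),.013);print(p[:2].round(4),np.degrees(p[2]).round(2),f,np.round(goal('small'),4))
save('chk2.png',np.hstack([cv2.resize(k[70:370,70:370],(400,400)) for k in (v,ortho(c,x-.11,x+.11,y-.11,y+.11,S,.008))]))
E
```

```text
time_s: 25.65
tool_pos: [0.6653, 0.1607, 0.1058]
tool_rot: [180.0, 0.0, -178.0]
force: [0.5, -0.5, -0.4]
grip_width: 0.0436
grasp_force: 0.0
time_s: 26.15
tool_pos: [0.6654, 0.0958, 0.1059]
tool_rot: [180.0, 0.0, -178.1]
force: [0.4, -0.2, -0.4]
grip_width: 0.0434
grasp_force: 0.0
 turn [0.0002 0.0001 0.0001] shift [-0.002 -0.005  1.267] q7 89.3 tcp [0.6654 0.0958 0.1059] yaw -178.08 w 0.0434 F [ 0.4 -0.2 -0.4] gf 0.0 t 26.15
[0.6553 0.2642] -9.59 0.016397826401143602 [ 0.6553  0.2625 -8.13  ]
```

View pics/chk2.png

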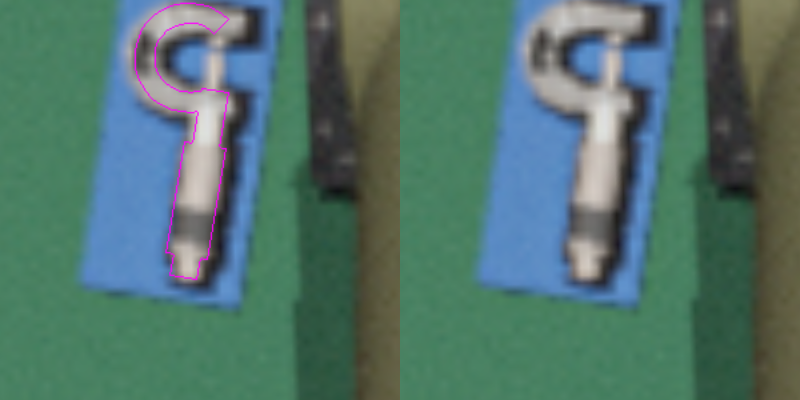

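```bash
python3 -m creep '{"translation":[[0,0,0.3],[0,0,0.4],[0,0,0.3],[0,0,0.18],[0,0,0.08]],"turn":[[0,0,0],[0,0,0],[0,0,0],[0,0,0],[0,0,0]],"grip":[0.5,0.5,0.5,0.5,0.5]}' 30
python3 -m creep '{"translation":[[0,0,0],[0,0,0],[0,0,0],[0,0,0],[0,0,0]],"turn":[[0,0,0],[0,0,0],[0,0,0],[0,0,0],[0,0,0]],"grip":[0.4,0.25,0.1,0,0]}' 30
python3 -m creep '{"translation":[[0,0,0],[0,0,0],[0,0,0]],"turn":[[0,0,0],[0,0,0],[0,0,0]],"grip":[0,0,0]}'
python3 -m creep '{"translation":[[0,0,-0.1],[0,0,-0.3],[0,0,-0.4],[0,0,-0.4],[0,0,0]],"turn":[[0,0,0],[0,0,0],[0,0,0],[0,0,0],[0,0,0]],"grip":[0,0,0,0,0]}'
python3 - <<'E'
from g import *
x,y,w=goal('depth');a=np.radians(w);go(x+.01*np.cos(a),y+.01*np.sin(a),.1,w)
E
```

```text
time_s: 26.82
tool_pos: [0.665, 0.0967, 0.0042]
tool_rot: [180.0, -0.0, -178.0]
force: [-0.3, -0.4, -0.2]
grip_width: 0.0432
grasp_force: 0.0
time_s: 27.45
tool_pos: [0.6658, 0.0954, 0.0057]
tool_rot: [180.0, 0.1, -178.1]
force: [0.1, -0.7, 4.2]
grip_width: 0.0149
grasp_force: 30.0
time_s: 27.82
tool_pos: [0.6658, 0.0954, 0.0056]
tool_rot: [180.0, 0.1, -178.1]
force: [-0.4, 0.5, 5.0]
grip_width: 0.015
grasp_force: 30.0
time_s: 28.45
tool_pos: [0.667, 0.0958, 0.1035]
tool_rot: [179.9, 0.3, -178.1]
force: [0.2, 0.1, -2.3]
grip_width: 0.0154
grasp_force: 30.0
 turn [0.0005 0.0015 0.0819] shift [-0.521 -2.242  0.044] q7 89.5 tcp [0.667  0.0958 0.1035] yaw -178.05 w 0.0154 F [ 0.2  0.1 -2.3] gf 30.0 t 28.45
```

```bash
python3 -m creep '{"translation":[[0,0,0],[0,0,0],[-0.1,-0.4,0],[-0.1,-0.45,0],[-0.1,-0.45,0]],"turn":[[0,0,0.041],[0,0,0.041],[0,0,0],[0,0,0],[0,0,0]],"grip":[0,0,0,0,0]}'
python3 -m creep '{"translation":[[-0.1,-0.45,0],[-0.12,-0.4,0],[0,-0.09,0],[0,0,0.3],[0,0,0.4]],"turn":[[0,0,0],[0,0,0],[0,0,0],[0,0,0],[0,0,0]],"grip":[0,0,0,0,0]}'
python3 -m creep '{"translation":[[0,0,0.2],[0,0,0.1],[0,0,0],[0,0,0],[0,0,0]],"turn":[[0,0,0],[0,0,0],[0,0,0],[0,0,0],[0,0,0]],"grip":[0,0,0,0,0]}'
python3 - <<'E'
from g import *
x,y,w=goal('depth');a=np.radians(w);go(x+.0102*np.cos(a),y+.0102*np.sin(a),.01,w)
E
```

```text
time_s: 29.08
tool_pos: [0.6642, -0.012, 0.0986]
tool_rot: [-179.9, -0.2, 167.2]
force: [0.4, 0.2, -1.7]
grip_width: 0.015
grasp_force: 30.0
time_s: 29.7
tool_pos: [0.6662, -0.0868, 0.0438]
tool_rot: [179.9, -0.0, 167.3]
force: [-0.0, -0.3, -2.4]
grip_width: 0.0153
grasp_force: 30.0
time_s: 30.32
tool_pos: [0.6669, -0.0886, 0.0221]
tool_rot: [180.0, 0.1, 167.2]
force: [-0.1, -0.1, -1.8]
grip_width: 0.0151
grasp_force: 30.0
 turn [ 0.0001  0.0006 -0.0001] shift [-0.014  0.006  0.151] q7 94.2 tcp [ 0.6669 -0.0886  0.0221] yaw 167.18 w 0.0151 F [-0.1 -0.1 -1.8] gf 30.0 t 30.32
```

```bash
python3 -m creep '{"translation":[[-0.012,0,0.1],[0,0,0.02],[0,0,0]],"turn":[[0,0,0],[0,0,0],[0,0,0]],"grip":[0,0,0]}'
python3 -m creep '{"translation":[[0,0,0.012],[0,0,0]],"turn":[[0,0,0],[0,0,0]],"grip":[0,0]}'
python3 -m creep '{"translation":[[0,0,0.01],[0,0,0]],"turn":[[0,0,0],[0,0,0]],"grip":[0,0]}'
python3 - <<'E'
from g import *
x,y,w=goal('depth');a=np.radians(w);go(x+.0102*np.cos(a),y+.0102*np.sin(a),.01,w)
E
```

```text
time_s: 30.7
tool_pos: [0.6668, -0.0887, 0.0109]
tool_rot: [-180.0, -0.0, 167.2]
force: [-0.9, 0.3, -0.9]
grip_width: 0.015
grasp_force: 30.0
time_s: 30.95
tool_pos: [0.6671, -0.0887, 0.0104]
tool_rot: [180.0, 0.0, 167.2]
force: [0.4, -0.7, -2.9]
grip_width: 0.0147
grasp_force: 30.0
time_s: 31.2
tool_pos: [0.6672, -0.0887, 0.0097]
tool_rot: [180.0, 0.0, 167.2]
force: [0.0, 0.1, -1.4]
grip_width: 0.0151
grasp_force: 30.0
 turn [ 0.      0.0001 -0.0001] shift [-0.01   0.006 -0.003] q7 94.5 tcp [ 0.6672 -0.0887  0.0097] yaw 167.19 w 0.0151 F [ 0.   0.1 -1.4] gf 30.0 t 31.2
```

```bash
python3 -m creep '{"translation":[[-0.01,0.005,0.005],[0,0,0]],"turn":[[0,0,0],[0,0,0]],"grip":[0,0]}'
python3 -m creep '{"translation":[[0,0,0.006],[0,0,0]],"turn":[[0,0,0],[0,0,0]],"grip":[0,0]}'
python3 -m creep '{"translation":[[0,0,0],[0,0,0],[0,0,0],[0,0,0],[0,0,0]],"turn":[[0,0,0],[0,0,0],[0,0,0],[0,0,0],[0,0,0]],"grip":[0,0,0.2,0.35,0.5]}'
python3 -m creep '{"translation":[[0,0,0],[0,0,0],[0,0,-0.3],[0,0,-0.5],[0,0,-0.5]],"turn":[[0,0,0],[0,0,0],[0,0,0],[0,0,0],[0,0,0]],"grip":[0.5,0.5,0.5,0.5,0.5]}'
python3 -m creep '{"translation":[[0.4,0.3,0],[0.4,0.4,0],[0.4,0.4,0],[0.4,0.4,0],[0,0.4,0]],"turn":[[0,0,0],[0,0,0],[0,0,0],[0,0,0],[0,0,0]],"grip":[0.5,0.5,0.5,0.5,0.5]}'
python3 - <<'E'
from g import *
c=cam('top');save('top2.png',c['frame']);vs=[]
for n,h in(('big',.012),('dial',.014),('small',.012),('depth',.013)):
    x,y,w=goal(n);p,f,v=fit(c,n,x,y,np.radians(w),h);a=np.radians(w);d=(p[:2]-[x,y])*1000
    print(n,'err mm in pad axes',(np.array([[np.cos(a),np.sin(a)],[-np.sin(a),np.cos(a)]])@d).round(2),'yaw',(np.degrees(p[2])-w).round(2),round(f,4))
    vs.append(cv2.resize(ortho(c,x-.11,x+.11,y-.11,y+.11,S,.008)[30:330,70:370],(300,300)))
save('chk3.png',np.vstack([np.hstack(vs[:2]),np.hstack(vs[2:])]))
E
```

```text
time_s: 31.45
tool_pos: [0.6679, -0.0887, 0.0097]
tool_rot: [-180.0, -0.0, 167.2]
force: [-2.7, 0.4, 3.6]
grip_width: 0.015
grasp_force: 30.0
time_s: 31.7
tool_pos: [0.6679, -0.0888, 0.0096]
tool_rot: [180.0, -0.0, 167.2]
force: [-4.2, -0.3, 6.5]
grip_width: 0.0151
grasp_force: 30.0
time_s: 32.33
tool_pos: [0.6682, -0.0883, 0.0086]
tool_rot: [180.0, 0.0, 167.2]
force: [0.3, 0.0, -0.4]
grip_width: 0.03
grasp_force: 0.0
time_s: 32.95
tool_pos: [0.6677, -0.0885, 0.1136]
tool_rot: [-180.0, -0.0, 167.2]
force: [-0.3, 0.1, 0.1]
grip_width: 0.0431
grasp_force: 0.0
time_s: 33.58
tool_pos: [0.5748, 0.09, 0.1129]
tool_rot: [179.9, -0.1, 167.3]
force: [0.3, -0.9, -0.2]
grip_width: 0.0432
grasp_force: 0.0
big err mm in pad axes [-6.75 37.93] yaw -16.0 0.0303
dial err mm in pad axes [ 1.28 -0.99] yaw 4.19 0.0014
small err mm in pad axes [-0.69  1.92] yaw -0.84 0.0179
depth err mm in pad axes [-0.37  0.51] yaw 0.04 0.0035
```

View pics/chk3.png

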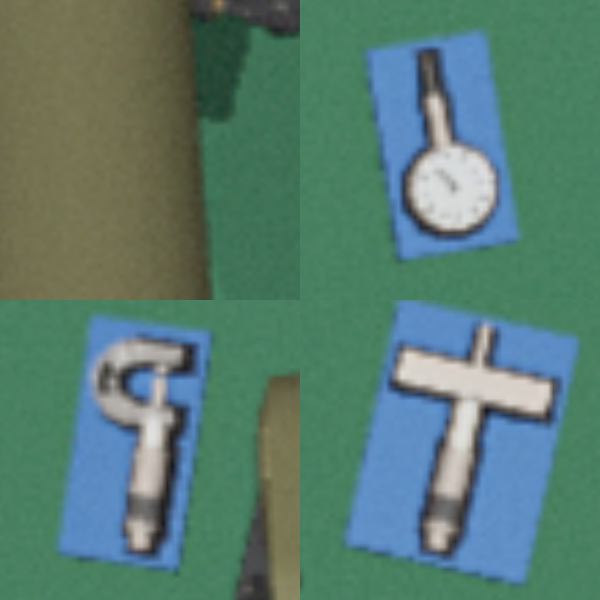

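View pics/top2.png

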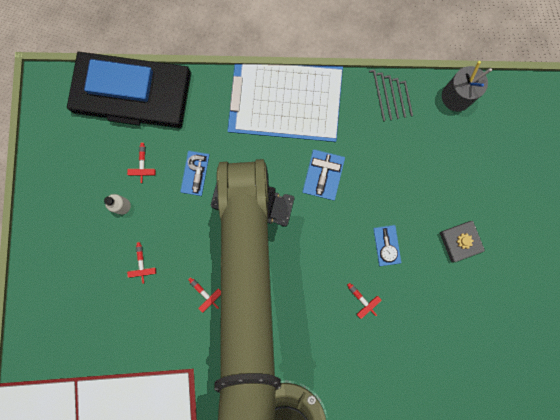

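```bash
python3 -c "
from cell import env
print(env.sign_off())"
```

```text
the job is handed in; nothing more can be done
None
```

All four tools are set down on the outlines of their own pads and the job is handed in at about 34 s; camera checks put them within roughly 1–2 mm, though the big micrometer was last seen mid-job (arm in the way at the end), the dial may have been released about 1 mm above its pad, and its fitted heading read 2.7–4° off while the picture showed it aligned.

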